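# Set the lab bench right: three containers on the wrong stations

### The arm

A 6-joint arm with a two-finger parallel gripper is mounted at the origin on the work surface. World frame = base frame: x ahead of the robot, y to its left, z up, the work surface at z = 0. Lengths are in mm, angles in degrees, forces in N, time in s.
With the tool pointing down it reaches from about 350 to 850 mm from the base axis. Payload 8.1 kg.
Tool frame: the origin (TCP) lies between the finger pads; the fingertips stand ahead of it and the grasp point (between the pads) lies 2 mm behind it (nose_length is the z of the fingertips in the tool frame, in mm); z points along the fingers, y is the direction in which the jaws open and shut (so a half turn about z gives the same grasp; the last joint's range is limited). The gripper opens to 85 mm and grips with 20 to 120 N. Pads are 22 mm wide; open, the fingers measure 114 mm over their backs; the gripper's body (76 mm by 85 mm) begins 54 mm behind the grasp point. The pads swing forward as they close: fully open they stand 13 mm farther back than shut.
Start: joints at [70.565, 7.471, 85.268, -0, 87.261, -4.893], TCP at [150.628, 580.79, 248.292] pointing down, gripper open.
Joint ranges: [-169.43, 169.43], [-51.17, 129.36], [1.28, 143.12], [-76.62, 256.62], [0, 156.53], [-152.29, 152.29]. Speed limits (degrees/s): [136.94, 136.94, 159.86, 180, 180, 180].

### API

Orientations are given as [roll, pitch, yaw] about the fixed x, y, z axes, in that order (R = Rz(yaw) Ry(pitch) Rx(roll)).
In Python, from bench import * gives the robot as it stands.
- The arm moves only by the tool jog_arm, never from a script. Its argument "plan" is a list of rows, each a list of 3 entries, a list of its own where there are three numbers: the turn, a rotation vector about the tool's x, y, z in degrees, then the shift along the tool's x, y, z in m, then the gripper's target within -1 to 1 (fully open at 1, half-way at 0, shut at -1). A call has 1 to 12 rows; each row is the pose to reach, as a shift and turn from the pose commanded when the call began, along the tool's axes at that moment; what a row does not reach only later rows make up. A row lasts 1/8 s, in which the tool goes at most 62.5 mm and 10.7 degrees, less where a joint would pass 70% of its speed; a pose out of reach is approached as far as the arm can. A call with a gripper value outside its range is refused whole. The fingers move at their own pace and stop on an object; "force" is the grip in N (left out, the last holds). Time passes only in rows, so rows that repeat a pose let the fingers close. It gives the time, the measured TCP pose, the force and the opening at its end, in the units of the state.
- sense(): the state, without advancing time (a new reading comes with each control period).
- snapshot(name): name is "scene" or "top" or "wrist"; returns (picture, depth): 400x640x3 uint8, blue, green, red; 400x640 float32, mm along the optical axis (not along the pixel's ray), 0 where there is no reading.
- camera_info(name): a dict with "fov_y" (degrees; the focal length in pixels is half the picture's height over the tangent of half this angle, whatever the lens; pixels are square), "cx", "cy" (the principal point, pixels), "origin" and "orientation" of the camera in the world. Camera axes: x right, y down, z forward; pixel columns grow to the right and rows downward; lengths in mm; the calibration is good to about 2 mm. A picture is of the moment at which its call begins: read the wrist's pose just before it. camera_info takes no time and is no camera call; for the wrist camera it gives the pose at the moment of the call.
- hand_in(): hands the job in, once; it reports no verdict.
The state is a dict: "time": time; "joint_pos": joint angles; "qd": joint speeds; "joint_efforts": joint torques, N m; "tool_pos": TCP position; "tcp_rot": TCP orientation; "ft_force": force on the tool from outside, world axes, zero at the start; "wrist_torque": the same for the moment, N m; "finger_gap": finger opening in mm.
Only numpy, scipy, OpenCV 4.12 (cv2) and the standard library are available. Lean on these libraries where they do the work, as an engineer would, in place of code of your own. Each camera call takes 0.05 s, during which the arm holds its last target.

### The job

Three closed white plastic containers stand on one another's stations. Using the empty cork-topped board as the stopover, bring each to its own: the conical flask to the middle of the magnetic stirrer's plate, the tall bottle to the middle of the round black spill dish, and the squat jar to the middle of the balance pan, all upright and let go. Never set a container down on the bare bench or tip it over, and leave the mortar, the tube rack and the tin where they stand.

Things in the scene. Friction and masses are not known exactly. Their poses are not given: they have to be found in the camera images.
- flask_center (a point): Conical flask, white plastic, closed with a short dark rubber stopper: 124 mm high in all, foot 80 mm across, cone narrowing up to a straight round neck 30 mm across, which runs from 74 to 112 mm above the foot (rim 35 mm across at 113 to 116 mm, stopper 26 mm across above). About 0.16 kg. It is meant to be held by the neck. The point is on its axis, half-way up, 62 mm above the foot; z is its upward axis. At the start it stands on the balance pan, some mm off the middle.
- bottle_center (a point): Tall round bottle, white plastic with a paper label and a black cap: straight body 52 mm across up to 84 mm, shoulder, cap 32 mm across, 116 mm high in all. About 0.16 kg. The point is on its axis, half-way up, 58 mm above the foot; z is its upward axis. At the start it stands on the stirrer plate, some mm off the middle.
- jar_center (a point): Squat round jar, white plastic with a paper label and a black lid of the same width: 56 mm across, 64 mm high. About 0.14 kg. The point is on its axis, half-way up, 32 mm above the foot; z is its upward axis. At the start it stands in the spill dish, some mm off the middle.
- stirrer_plate (a point): Magnetic stirrer, fixed to the bench: white housing 180 x 130 mm with two black knobs on the front, carrying a flat square dark metal plate 120 x 120 mm, 75 mm above the bench. The point is the middle of the plate's upper face. Place of the flask.
- balance_pan (a point): Bench balance, fixed: grey housing 180 x 130 mm with a small green display on top, nearest the robot, carrying a flat round steel pan 110 mm across, 52 mm above the bench. The point is the middle of the pan's upper face. Place of the jar.
- dish_floor (a point): Round black plastic spill dish, fixed: 124 mm across, flat inner floor about 106 mm across and 16 mm above the bench, rim 24 mm above the bench (8 mm above the floor), wall 5 mm. The point is the middle of the inner floor. Place of the bottle.
- board_top (a point): Free spot: square wooden board with a cork top, fixed, 130 x 130 mm, its flat upper face 20 mm above the bench. The point is the middle of the upper face. Empty at the start, and empty again at the end.
- mortar: Bystander, loose: white ceramic mortar, 96 mm across the rim, 55 mm high, with a pestle leaning in it up to 85 mm. Origin: centre of the underside.
- tube_rack: Bystander, loose: wooden rack 140 x 50 mm with four capped tubes, 102 mm high. Origin: centre of the underside; x along its length.
- tin: Bystander, loose: round blue-painted metal tin 68 mm across, 62 mm high. Origin: centre of the underside.
Things that resemble listed ones, but are neither listed nor needed, are in the scene too. What is shaped like the part that bears stirrer_plate but red is not meant.

How it is judged:
By the outcome, as a careful person would: the job done as asked, in the order asked, and still so for the second after the job is handed in, with the robot touching nothing.
It also fails if it takes over 109 s, if anything falls off the work surface, if the arm or the gripper's body presses on something with over 40 N, if the wrist force passes 120 N, or if a joint passes its speed limit or range.

## Working session

There is one attempt and no reset: what is moved stays moved. The work goes in short steps, Python scripts to look and compute and a tool call to move; the robot and the scene stay as the last step left them, time stands still between calls to the robot, and variables do not carry over. Pictures are saved under pics/ and viewed, and the job is handed in when it is done.

Besides the shell and the picture viewer there is one more tool, called after "Emit:" as name([rows], argument=value, ...), one row to a line, values as JSON. jog_arm: Moves the arm, as the interface text tells. Its arguments: {"type":"object","properties":{"plan":{"type":"array","items":{"type":"array"}},"force":{"type":"number"}},"required":["plan"]}

```bash
ls; mkdir -p pics; python3 - <<'E'
from bench import *
import cv2
print(sense())
for n in ["scene","top","wrist"]:
    i=camera_info(n);print(n,i)
    p,d=snapshot(n);cv2.imwrite(f"pics/{n}0.png",p)
    import numpy as np;np.save(f"pics/{n}0.npy",d)
E
```

```text
pics
{'time': 0.0, 'joint_pos': array([ 7.05655045e+01,  7.51631760e+00,  8.53309878e+01, -1.31438980e-03,
        8.72629961e+01, -4.89271156e+00]), 'qd': array([ 0.01240166, -0.04450187, -0.05214737, -0.00535322,  0.10283824,
       -0.04226978]), 'joint_efforts': array([-1.66842328e-03, -5.69434619e+01, -5.00535572e+01, -4.22481917e-04,
        1.58406392e-02, -3.33542073e-05]), 'tool_pos': array([150.45336349, 580.27093605, 247.21544069]), 'tcp_rot': array([-1.79889988e+02, -8.09964516e-03,  1.65458272e+02]), 'ft_force': array([ 0.36396478,  0.1854811 , -0.6397084 ]), 'wrist_torque': array([ 0.03179401,  0.00729593, -0.04861408]), 'finger_gap': 85.59624872050647}
scene {'fov_y': 55.18774238778485, 'cx': 322.5383928132643, 'cy': 207.9034717914483, 'origin': array([1113.19374547,  680.52781164, 1061.20057706]), 'orientation': array([-136.16088493,    0.85333663,  135.49968817])}
top {'fov_y': 42.108933044352526, 'cx': 317.8143448908354, 'cy': 200.92123717892343, 'origin': array([ 367.82295701,   36.43807167, 1691.32993176]), 'orientation': array([-176.04454802,    0.43627369,  -91.48761786])}
wrist {'fov_y': 58.01265213463815, 'cx': 317.07550156331894, 'cy': 195.55313838091777, 'origin': array([ 87.8706448 , 596.11808741, 372.11927548]), 'orientation': array([1.65007866e+02, 1.02742914e-01, 7.54389370e+01])}
```

View pics/scene0.png

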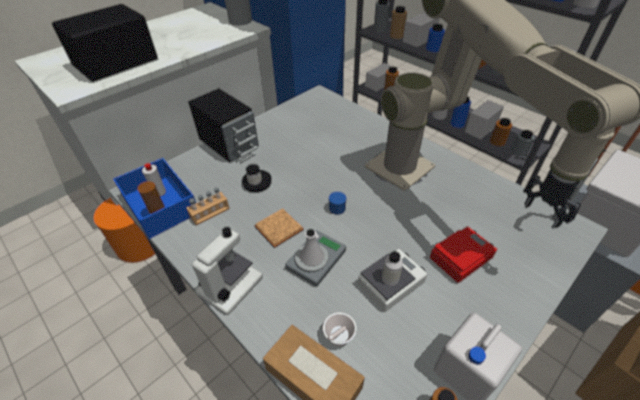

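View pics/top0.png

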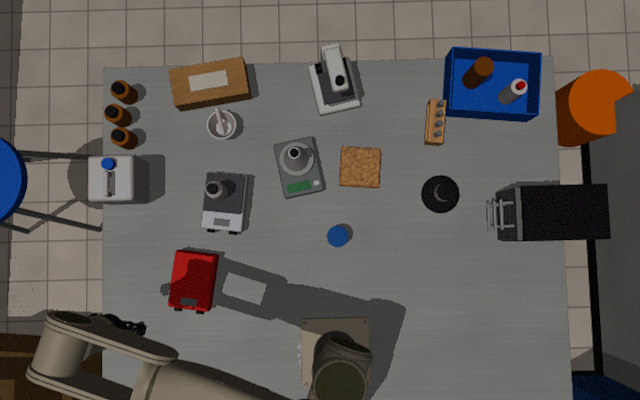

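View pics/wrist0.png

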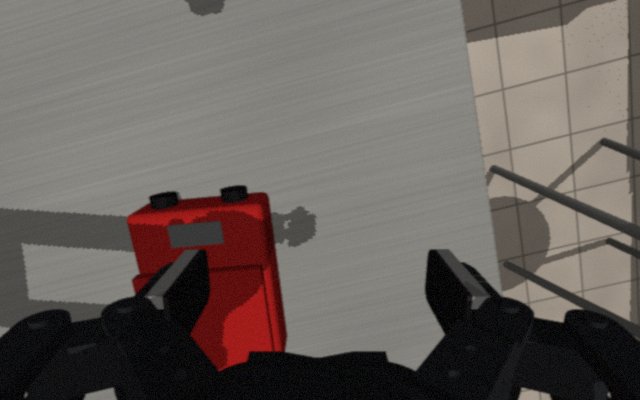

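The top picture shows the stirrer with the bottle at (215,187), the balance with the flask at (295,153), the empty board at (360,167) and the dish with the jar at (440,193). Bystanders are the mortar (221,123), the tin (338,236) and the rack (436,122).

Lookalikes:
- the red stirrer-shaped case at (193,280)
- brown bottles at (120,90–138)
- bottles in the blue bin at (475,70) and (513,90)

I'll choose the white-housed items and check them in close crops.

```bash
cat > h.py <<'E'
import numpy as np, cv2
from scipy.spatial.transform import Rotation as R
def rot(rpy): return R.from_euler('xyz',rpy,degrees=True).as_matrix()
def cam(i): 
    return 200/np.tan(np.radians(i['fov_y']/2)),i['cx'],i['cy'],np.array(i['origin']),rot(i['orientation'])
def px2w(i,u,v,z=None,depth=None):
    f,cx,cy,o,M=cam(i); r=M@np.array([(u-cx)/f,(v-cy)/f,1.])
    return o+r*(depth if depth is not None else (z-o[2])/r[2])
def w2px(i,p):
    f,cx,cy,o,M=cam(i); c=M.T@(np.asarray(p,float)-o); return np.array([f*c[0]/c[2]+cx,f*c[1]/c[2]+cy])
def cloud(i,d):
    f,cx,cy,o,M=cam(i); v,u=np.indices(d.shape)
    return np.stack([(u-cx)/f*d,(v-cy)/f*d,d],-1)@M.T+o
E
python3 - <<'E'
from bench import *
from h import *
p=cv2.imread("pics/top0.png");d=np.load("pics/top0.npy");i=camera_info("top")
c=p[120:250,180:340];cv2.imwrite("pics/t1.png",cv2.resize(c,None,fx=5,fy=5,interpolation=cv2.INTER_CUBIC)[:600])
c=p[100:230,330:480];cv2.imwrite("pics/t2.png",cv2.resize(c,None,fx=4.5,fy=4.5,interpolation=cv2.INTER_CUBIC))
W=cloud(i,d)
for n,(u,v) in dict(bottle=(215,187),flask=(295,153),jar=(440,193),board=(360,167),tin=(338,236),bench=(400,220),rack=(436,122)).items(): print(n,W[v,u].round(),px2w(i,u,v,0).round())
E
```

```text
bottle [520. 342. 196.] [540. 382.   0.]
flask [616. 109. 174.] [645. 117.   0.]
jar [ 494. -334.   80.] [ 500. -353.    0.]
board [590. -93.  20.] [593. -95.   0.]
tin [369. -15.  56.] [369. -16.   0.]
bench [ 416. -220.   -2.] [ 416. -219.    0.]
rack [ 714. -327.   98.] [ 735. -349.    0.]
```

View pics/t1.png

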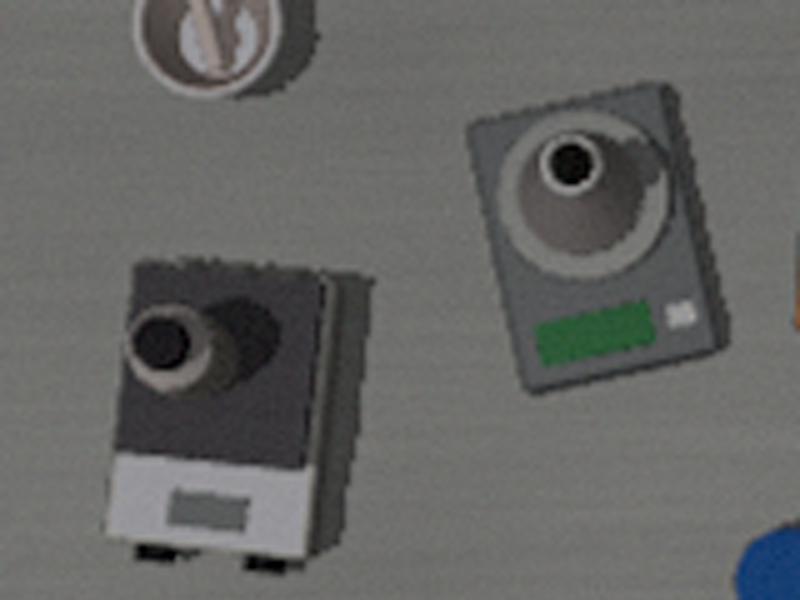

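View pics/t2.png

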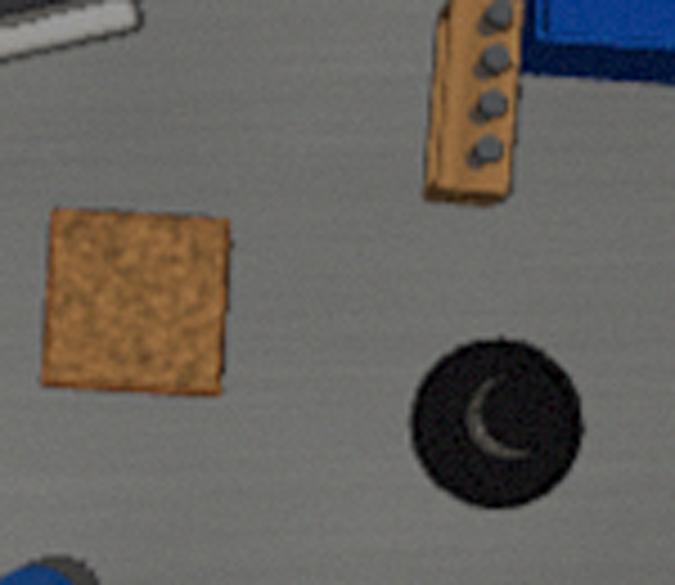

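```bash
python3 - <<'E'
import bench
from bench import *
from h import *
print([n for n in dir(bench) if not n.startswith('__')], getattr(bench,'nose_length',None))
d=np.load("pics/top0.npy");i=camera_info("top");W=cloud(i,d)
a=lambda x,y:((x+.5)/5-.5+180,(y+.5)/5-.5+120)
b=lambda x,y:((x+.5)/4.5-.5+330,(y+.5)/4.5-.5+100)
pl=np.array([px2w(i,*a(*q),75) for q in [(137,262),(325,272),(305,467),(117,453)]]);print('plate',pl.mean(0).round(1),np.linalg.norm(pl-np.roll(pl,1,0),axis=1).round())
pb=np.array([px2w(i,*b(*q),20) for q in [(53,209),(229,218),(220,392),(42,384)]]);print('board',pb.mean(0).round(1),np.linalg.norm(pb-np.roll(pb,1,0),axis=1).round())
pan=np.array([px2w(i,*a(*q),52) for q in [(498,193),(671,193),(584,108),(584,278)]]);print('pan',pan.mean(0).round(1),np.ptp(pan,0).round())
di=np.array([px2w(i,*b(*q),24) for q in [(411,423),(583,423),(497,337),(497,509)]]);print('dish',di.mean(0).round(1),np.ptp(di,0).round())
print('bottlecap',px2w(i,*a(161,344),191).round(1),'flask stopper',px2w(i,*a(571,164),176).round(1))
for n,c,z0,z1 in [('bottle',(520,342),180,205),('flask',(616,109),160,190),('jar',(494,-334),70,95)]:
    m=(np.hypot(W[...,0]-c[0],W[...,1]-c[1])<50)&(W[...,2]>z0)&(W[...,2]<z1)
    P=W[m];print(n,m.sum(),P.mean(0).round(1),np.ptp(P,0).round(), ((P.max(0)+P.min(0))/2).round(1))
E
```

```text
['PlanningError', 'camera_info', 'hand_in', 'nose_length', 'sense', 'snapshot'] 17.0
plate [514.8 339.   75. ] [120. 118. 123. 118.]
board [592.1 -92.7  20. ] [127. 127. 126. 128.]
pan [619.5 110.4  52. ] [109. 110.   0.]
dish [ 496.6 -347.3   24. ] [123. 123.   0.]
bottlecap [516.4 352.  191. ] flask stopper [617.9 112.2 176. ]
bottle 101 [518.3 353.8 189.8] [29. 31. 19.] [518.3 354.1 189.9]
flask 109 [619.3 113.4 172.1] [34. 33. 23.] [619.2 113.6 173.6]
jar 258 [ 502.1 -352.9   78.8] [54. 57. 20.] [ 501.5 -354.1   80.2]
```

Checks: plate edges measure 118–123 mm (120 expected), pan 110, dish 123, board 127, and the cap, stopper and lid heights fit too. Order: bottle→board, flask→stirrer, jar→balance, bottle→dish. First I move above the bottle and turn the tool to yaw 180.

Emit:
jog_arm([
  [[0,0,-2],[-0.03,-0.01,-0.01],1],
  [[0,0,-4],[-0.08,-0.025,-0.02],1],
  [[0,0,-6],[-0.13,-0.04,-0.03],1],
  [[0,0,-8],[-0.18,-0.056,-0.04],1],
  [[0,0,-10],[-0.23,-0.072,-0.045],1],
  [[0,0,-12],[-0.28,-0.087,-0.05],1],
  [[0,0,-13],[-0.33,-0.103,-0.05],1],
  [[0,0,-14],[-0.37,-0.115,-0.05],1],
  [[0,0,-14.54],[-0.4,-0.124,-0.05],1],
  [[0,0,-14.54],[-0.4124,-0.1284,-0.05],1],
  [[0,0,-14.54],[-0.4124,-0.1284,-0.05],1],
], force=40)

```text
time: 1.52
tool_pos: [517.6, 352.7, 297.9]
tcp_rot: [-180.0, -0.0, 179.9]
ft_force: [-0.1, 0.5, 1.1]
finger_gap: 85.5
```

```bash
cat > look.py <<'E'
import sys
from bench import *
from h import *
s=sense();print(s['time'],s['tool_pos'].round(1),s['tcp_rot'].round(2),s['finger_gap'])
i=camera_info("wrist");p,d=snapshot("wrist");cv2.imwrite(f"pics/{sys.argv[1]}.png",p);np.savez(f"pics/{sys.argv[1]}.npz",d=d,**i)
W=cloud(i,d)
for a in sys.argv[2:]:
    x,y,r,z0,z1=map(float,a.split(','))
    m=(np.hypot(W[...,0]-x,W[...,1]-y)<r)&(W[...,2]>z0)&(W[...,2]<z1)&(d>0)
    P=W[m];print(a,m.sum());
    if len(P): print(' mean',P.mean(0).round(1),'mid',((P.max(0)+P.min(0))/2).round(1),'ext',np.ptp(P,0).round())
E
python3 look.py w1 518,353,45,180,205
```

```text
1.525 [517.6 352.7 297.9] [-1.7999e+02 -5.0000e-02  1.7993e+02] 85.51215971851465
518,353,45,180,205 1766
 mean [516.5 350.  189.8] mid [517.4 349.8 186.2] ext [32. 31. 12.]
```

View pics/w1.png

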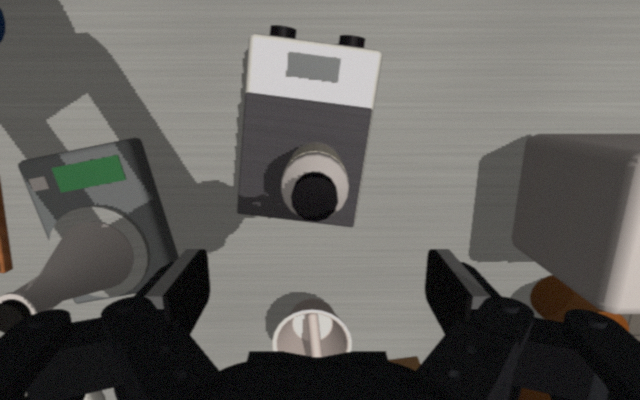

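The white stirrer with the bottle cap at (315,195) sits between the fingers, and the mortar at (312,340) is outside the jaws' path. I cross-check the plate's middle from this view.

```bash
python3 - <<'E'
from h import *
z=np.load("pics/w1.npz")
pl=np.array([px2w(z,*q,75) for q in [(247,93),(377,108),(353,226),(237,212)]]);print(pl.round(1),pl.mean(0).round(1),np.linalg.norm(pl-np.roll(pl,1,0),axis=1).round())
print(px2w(z,315,197,191))
E
```

```text
[[447.2 286.9  75. ]
 [460.9 408.   75. ]
 [578.  388.4  75. ]
 [562.8 270.8  75. ]] [512.3 338.5  75. ] [117. 122. 119. 118.]
[515.79107598 350.45642062 191.        ]
```

Emit:
jog_arm([
  [[0,0,0],[0.001,-0.002,0.02],1],
  [[0,0,0],[0.001,-0.002,0.05],1],
  [[0,0,0],[0.001,-0.002,0.08],1],
  [[0,0,0],[0.001,-0.002,0.11],1],
  [[0,0,0],[0.001,-0.002,0.13],1],
  [[0,0,0],[0.001,-0.002,0.145],1],
  [[0,0,0],[0.001,-0.002,0.151],1],
  [[0,0,0],[0.001,-0.002,0.151],0.5],
  [[0,0,0],[0.001,-0.002,0.151],0],
  [[0,0,0],[0.001,-0.002,0.151],-0.3],
  [[0,0,0],[0.001,-0.002,0.151],-0.6],
  [[0,0,0],[0.001,-0.002,0.151],-0.6],
], force=40)

```text
time: 3.08
tool_pos: [517.5, 351.3, 148.8]
tcp_rot: [179.9, 0.1, 180.0]
ft_force: [0.4, -1.7, 6.8]
finger_gap: 50.8
```

Emit:
jog_arm([
  [[0,0,0],[0,0,-0.005],-0.6],
  [[0,0,0],[0,0,-0.02],-0.6],
  [[0,0,0],[0,0,-0.045],-0.6],
  [[0,0,0],[0,0,-0.075],-0.6],
  [[0,0,0],[0,0,-0.105],-0.6],
  [[0,0,0],[0,0,-0.13],-0.6],
  [[0,0,0],[-0.001,-0.006,-0.145],-0.6],
  [[0,0,0],[-0.003,-0.02,-0.15],-0.6],
  [[0,0,0],[-0.008,-0.045,-0.15],-0.6],
  [[0,0,0],[-0.014,-0.08,-0.15],-0.6],
  [[0,0,0],[-0.02,-0.115,-0.15],-0.6],
  [[0,0,0],[-0.026,-0.15,-0.15],-0.6],
])

```text
time: 4.58
tool_pos: [542.1, 198.7, 295.9]
tcp_rot: [-179.9, -0.1, 180.0]
ft_force: [0.3, -0.1, -1.6]
finger_gap: 50.5
```

Emit:
jog_arm([
  [[0,0,0],[-0.006,-0.035,0],-0.6],
  [[0,0,0],[-0.012,-0.07,0],-0.6],
  [[0,0,0],[-0.018,-0.105,0],-0.6],
  [[0,0,0],[-0.024,-0.14,0],-0.6],
  [[0,0,0],[-0.03,-0.175,0],-0.6],
  [[0,0,0],[-0.036,-0.21,0],-0.6],
  [[0,0,0],[-0.042,-0.245,0],-0.6],
  [[0,0,0],[-0.047,-0.275,0],-0.6],
  [[0,0,0],[-0.0495,-0.29,0],-0.6],
  [[0,0,0],[-0.05,-0.294,0.005],-0.6],
  [[0,0,0],[-0.05,-0.294,0.02],-0.6],
])

```text
time: 5.95
tool_pos: [592.8, -92.7, 277.2]
tcp_rot: [180.0, 0.1, -180.0]
ft_force: [0.3, 0.8, -1.9]
finger_gap: 50.4
```

```bash
python3 look.py w2
```

```text
5.95 [592.8 -92.7 277.2] [ 1.8000e+02  7.0000e-02 -1.7999e+02] 50.40784701992106
```

View pics/w2.png

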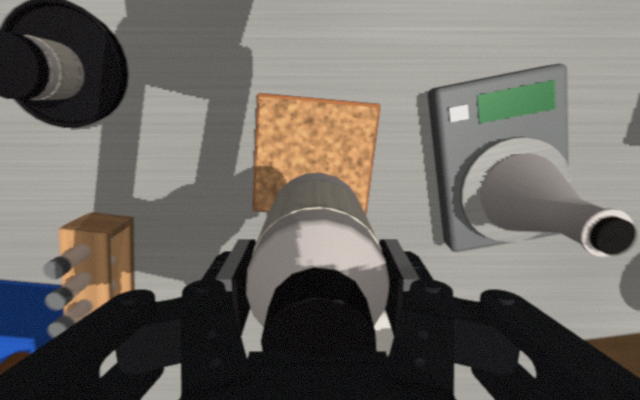

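The bottle is held upright between the pads at (318,260), above the empty board centred near (318,150). I lower it.

Emit:
jog_arm([
  [[0,0,0],[0,0,0.02],-0.6],
  [[0,0,0],[0,0,0.045],-0.6],
  [[0,0,0],[0,0,0.075],-0.6],
  [[0,0,0],[0,0,0.105],-0.6],
  [[0,0,0],[0,0,0.135],-0.6],
  [[0,0,0],[0,0,0.155],-0.6],
  [[0,0,0],[0,0,0.168],-0.6],
  [[0,0,0],[0,0,0.175],-0.6],
  [[0,0,0],[0,0,0.179],-0.6],
  [[0,0,0],[0,0,0.181],-0.6],
  [[0,0,0],[0,0,0.183],-0.6],
  [[0,0,0],[0,0,0.183],-0.6],
])

```text
time: 7.5
tool_pos: [592.7, -93.1, 94.5]
tcp_rot: [-180.0, 0.0, 180.0]
ft_force: [-0.3, -0.2, -1.7]
finger_gap: 50.7
```

Emit:
jog_arm([
  [[0,0,0],[0,0,0.001],-0.6],
  [[0,0,0],[0,0,0.001],-0.6],
])

```text
time: 7.75
tool_pos: [592.9, -93.2, 93.9]
tcp_rot: [-180.0, 0.0, 180.0]
ft_force: [-0.9, 0.7, 2.6]
finger_gap: 50.4
```

Emit:
jog_arm([
  [[0,0,0],[0,0,0],-0.1],
  [[0,0,0],[0,0,0],0.3],
  [[0,0,0],[0,0,0],1],
  [[0,0,0],[0,0,0],1],
  [[0,0,0],[0,0,0],1],
  [[0,0,0],[0,0,-0.01],1],
  [[0,0,0],[0,0,-0.04],1],
  [[0,0,0],[0,0,-0.09],1],
  [[0,0,0],[0,0,-0.14],1],
  [[0,0,0],[0,0,-0.18],1],
  [[0,0,0],[0,0,-0.2],1],
])

```text
time: 9.12
tool_pos: [593.5, -93.3, 297.2]
tcp_rot: [-179.9, 0.3, 180.0]
ft_force: [0.4, 0.7, 0.5]
finger_gap: 85.3
```

```bash
python3 look.py w3 592,-93,40,125,145 619,112,40,165,185
```

```text
9.125 [593.5 -93.3 297.2] [-179.93    0.27  180.  ] 85.29797829775217
592,-93,40,125,145 1198
 mean [592.5 -94.5 134.9] mid [593.  -94.4 131.1] ext [31. 31. 12.]
619,112,40,165,185 1822
 mean [616.8 105.3 171.9] mid [618.5 107.9 171.2] ext [35. 34. 12.]
```

View pics/w3.png

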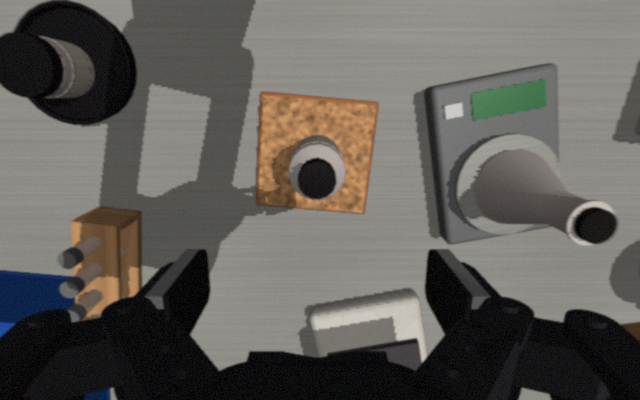

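The bottle stands upright on the cork, cap at (316,178). Next I go above the flask.

Emit:
jog_arm([
  [[0,0,0],[-0.004,0.02,0],1],
  [[0,0,0],[-0.009,0.065,0],1],
  [[0,0,0],[-0.015,0.115,0],1],
  [[0,0,0],[-0.021,0.165,0],1],
  [[0,0,0],[-0.026,0.195,0],1],
  [[0,0,0],[-0.026,0.203,0],1],
  [[0,0,0],[-0.026,0.203,0],1],
])

```text
time: 10.05
tool_pos: [617.7, 110.7, 291.3]
tcp_rot: [-180.0, -0.2, -179.9]
ft_force: [-0.8, -0.8, 1.0]
finger_gap: 85.1
```

```bash
python3 look.py w4 619,111,40,165,185
```

```text
10.05 [617.7 110.7 291.3] [-1.7997e+02 -1.7000e-01 -1.7993e+02] 85.14946666461074
619,111,40,165,185 1828
 mean [616.9 109.  172. ] mid [618.3 108.9 171.2] ext [35. 34. 12.]
```

View pics/w4.png

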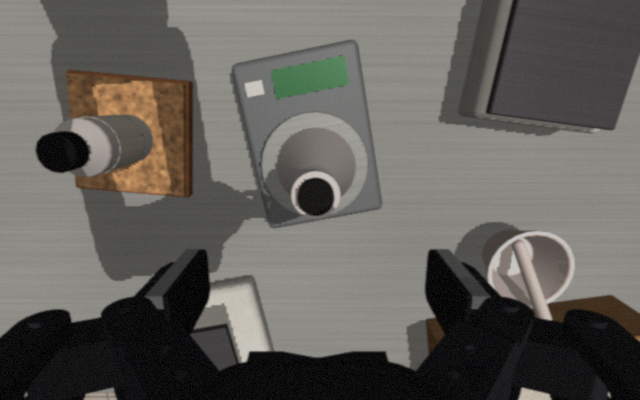

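```bash
python3 - <<'E'
from h import *
z=np.load("pics/w4.npz")
P=np.array([px2w(z,*q,52) for q in [(260,164),(368,164),(314,111),(314,217)]]);print(P.round(1),(P[:2,1].mean(),P[2:,0].mean()))
print(px2w(z,317,197,176))
E
```

```text
[[616.5  51.4  52. ]
 [616.4 161.6  52. ]
 [563.7 106.6  52. ]
 [673.3 106.4  52. ]] (np.float64(106.49563305523574), np.float64(618.5273506588807))
[617.98089737 109.67779646 176.        ]
```

Emit:
jog_arm([
  [[0,0,0],[0,0,0.02],1],
  [[0,0,0],[0,0,0.05],1],
  [[0,0,0],[0,0,0.08],1],
  [[0,0,0],[0,0,0.11],1],
  [[0,0,0],[0,0,0.13],1],
  [[0,0,0],[0,0,0.142],1],
  [[0,0,0],[0,0,0.147],0.5],
  [[0,0,0],[0,0,0.147],0],
  [[0,0,0],[0,0,0.147],-0.3],
  [[0,0,0],[0,0,0.147],-0.7],
  [[0,0,0],[0,0,0.147],-1],
  [[0,0,0],[0,0,0.147],-1],
], force=40)

```text
time: 11.6
tool_pos: [619.4, 109.9, 147.7]
tcp_rot: [-180.0, 0.1, 180.0]
ft_force: [0.6, -1.7, 5.7]
finger_gap: 32.4
```

Emit:
jog_arm([
  [[0,0,0],[0,0,0],-1],
  [[0,0,0],[0,0,0],-1],
  [[0,0,0],[0,0,-0.006],-1],
  [[0,0,0],[0,0,-0.02],-1],
  [[0,0,0],[0,0,-0.02],-1],
])

```text
time: 12.22
tool_pos: [619.6, 110.1, 168.3]
tcp_rot: [180.0, 0.2, -180.0]
ft_force: [0.1, -0.9, -1.3]
finger_gap: 32.7
```

```bash
python3 look.py w5
```

```text
12.225 [619.6 110.1 168.3] [ 1.7998e+02  1.7000e-01 -1.8000e+02] 32.74477053714202
```

View pics/w5.png

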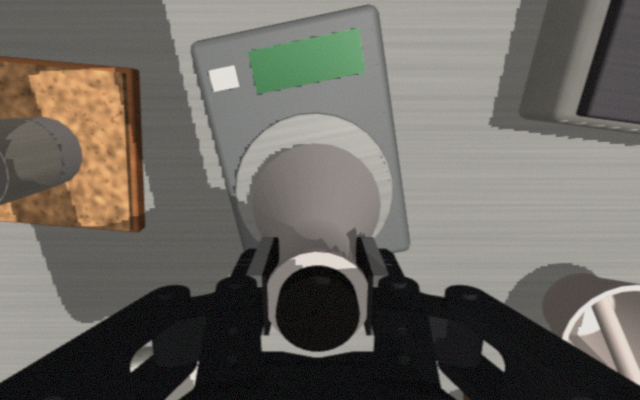

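The flask is held by the neck at (318,300) and clear of the pan. I carry it to the stirrer.

Emit:
jog_arm([
  [[0,0,0],[0,0,-0.015],-1],
  [[0,0,0],[0,0,-0.04],-1],
  [[0,0,0],[0,0,-0.06],-1],
  [[0,0,0],[0.003,0.007,-0.07],-1],
  [[0,0,0],[0.012,0.027,-0.07],-1],
  [[0,0,0],[0.026,0.057,-0.07],-1],
  [[0,0,0],[0.042,0.093,-0.07],-1],
  [[0,0,0],[0.058,0.128,-0.07],-1],
  [[0,0,0],[0.074,0.163,-0.07],-1],
  [[0,0,0],[0.088,0.194,-0.07],-1],
  [[0,0,0],[0.099,0.218,-0.07],-1],
  [[0,0,0],[0.1035,0.2285,-0.07],-1],
])

```text
time: 13.78
tool_pos: [512.9, 340.5, 235.0]
tcp_rot: [-180.0, -0.1, -179.8]
ft_force: [0.0, -0.1, -1.8]
finger_gap: 32.7
```

Emit:
jog_arm([
  [[0,0,0],[0,0,0],-1],
  [[0,0,0],[0,0,0.01],-1],
  [[0,0,0],[0,0,0.02],-1],
])

```text
time: 14.15
tool_pos: [515.4, 337.5, 215.3]
tcp_rot: [-180.0, -0.0, 179.9]
ft_force: [-0.1, -0.4, -1.5]
finger_gap: 32.5
```

```bash
python3 look.py w6; python3 -c "
from bench import *
import cv2
p,d=snapshot('top');cv2.imwrite('pics/t6.png',cv2.resize(p[90:250,180:340],None,fx=3.75,fy=3.75,interpolation=2))"
```

```text
14.15 [515.4 337.5 215.3] [-1.7997e+02 -2.0000e-02  1.7992e+02] 32.465158544973846
```

View pics/w6.png

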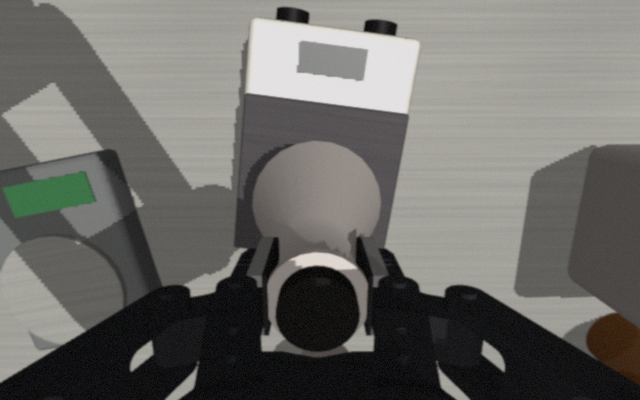

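View pics/t6.png

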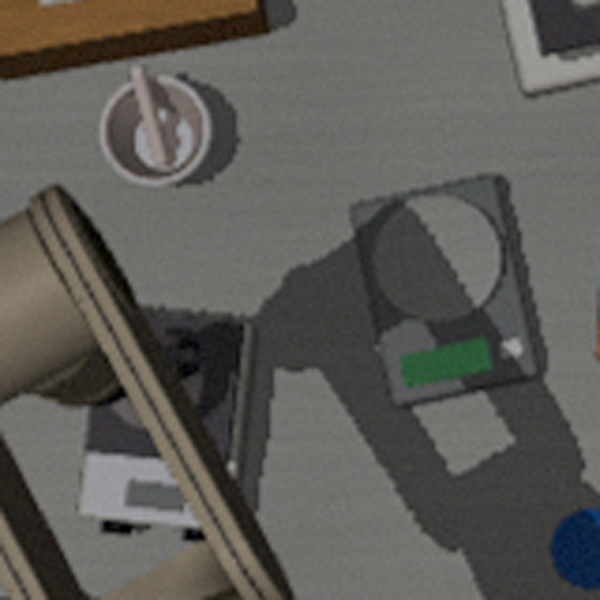

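The flask hangs upright over the plate: the foot is at (316,195) and the plate front edge runs (245,95)–(408,113). I lower it until it touches.

Emit:
jog_arm([
  [[0,0,0],[0,0,0.012],-1],
  [[0,0,0],[0,0,0.026],-1],
  [[0,0,0],[0,0,0.036],-1],
  [[0,0,0],[0,0,0.041],-1],
  [[0,0,0],[0,0,0.043],-1],
  [[0,0,0],[0,0,0.044],-1],
  [[0,0,0],[0,0,0.044],-1],
])

```text
time: 15.12
tool_pos: [515.3, 338.6, 172.7]
tcp_rot: [180.0, 0.0, 180.0]
ft_force: [-0.3, -0.4, -2.3]
finger_gap: 32.7
```

Emit:
jog_arm([
  [[0,0,0],[0,0,0.001],-1],
  [[0,0,0],[0,0,0.0015],-1],
  [[0,0,0],[0,0,0.0015],-1],
])

```text
time: 15.5
tool_pos: [515.1, 338.5, 170.9]
tcp_rot: [180.0, 0.0, 180.0]
ft_force: [0.5, 0.3, -1.0]
finger_gap: 32.5
```

Emit:
jog_arm([
  [[0,0,0],[0,0,0.001],-1],
  [[0,0,0],[0,0,0.001],-1],
])

```text
time: 15.75
tool_pos: [515.6, 338.6, 170.9]
tcp_rot: [180.0, 0.1, 180.0]
ft_force: [-1.5, -1.9, 4.8]
finger_gap: 32.3
```

Emit:
jog_arm([
  [[0,0,0],[0,0,0],-0.4],
  [[0,0,0],[0,0,0],0],
  [[0,0,0],[0,0,0],0.5],
  [[0,0,0],[0,0,0],1],
  [[0,0,0],[0,0,0],1],
  [[0,0,0],[0,0,0],1],
  [[0,0,0],[0,0,-0.01],1],
  [[0,0,0],[0,0,-0.04],1],
  [[0,0,0],[0,0,-0.08],1],
  [[0,0,0],[0,0,-0.12],1],
  [[0,0,0],[0,0,-0.135],1],
  [[0,0,0],[0,0,-0.135],1],
])

```text
time: 17.25
tool_pos: [515.6, 338.7, 306.1]
tcp_rot: [179.9, 0.1, 180.0]
ft_force: [-0.3, 1.0, -0.4]
finger_gap: 85.7
```

```bash
python3 look.py w7 514,338,40,188,210
```

```text
17.25 [515.6 338.7 306.1] [1.7993e+02 1.3000e-01 1.8000e+02] 85.73993109353266
514,338,40,188,210 1959
 mean [512.6 337.4 195. ] mid [514.2 337.3 194.2] ext [35. 35. 12.]
```

View pics/w7.png

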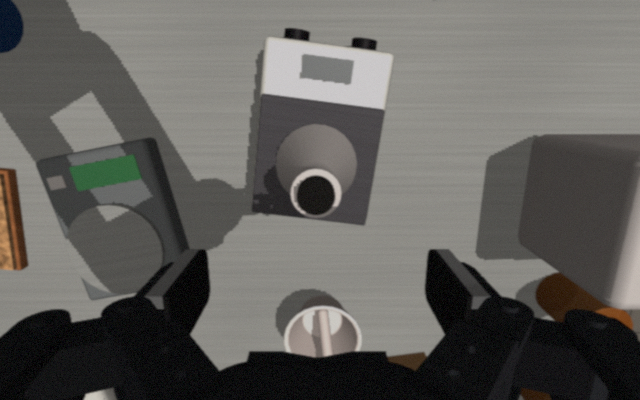

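The flask stands upright near the plate's middle, foot at about (316,165) against the plate middle at (316,160). Next is the jar.

Emit:
jog_arm([
  [[0,0,0],[0,-0.03,0],1],
  [[0,0,0],[0.002,-0.09,0],1],
  [[0,0,0],[0.003,-0.15,0],1],
  [[0,0,0],[0.004,-0.21,0],1],
  [[0,0,0],[0.005,-0.27,0],1],
  [[0,0,0],[0.006,-0.33,0],1],
  [[0,0,0],[0.007,-0.39,0],1],
  [[0,0,0],[0.008,-0.45,0.01],1],
  [[0,0,0],[0.01,-0.51,0.03],1],
  [[0,0,0],[0.011,-0.57,0.05],1],
  [[0,0,0],[0.012,-0.63,0.07],1],
  [[0,0,0],[0.0125,-0.675,0.09],1],
])

```text
time: 18.8
tool_pos: [501.0, -338.1, 211.4]
tcp_rot: [179.9, -0.2, 179.9]
ft_force: [0.6, -0.7, -0.4]
finger_gap: 85.0
```

Emit:
jog_arm([
  [[0,0,0],[0,-0.012,0.01],1],
  [[0,0,0],[0,-0.017,0.02],1],
  [[0,0,0],[0,-0.017,0.02],1],
  [[0,0,0],[0,-0.017,0.02],1],
])

```text
time: 19.3
tool_pos: [503.2, -352.4, 195.5]
tcp_rot: [-180.0, 0.0, -179.9]
ft_force: [0.4, 0.4, 0.1]
finger_gap: 85.5
```

```bash
python3 look.py w8 500,-352,50,70,95
```

```text
19.3 [ 503.2 -352.4  195.5] [-1.7998e+02  4.0000e-02 -1.7991e+02] 85.5010523574736
500,-352,50,70,95 4971
 mean [ 499.2 -359.    79.1] mid [ 500.4 -358.9   75.9] ext [56. 56. 11.]
```

View pics/w8.png

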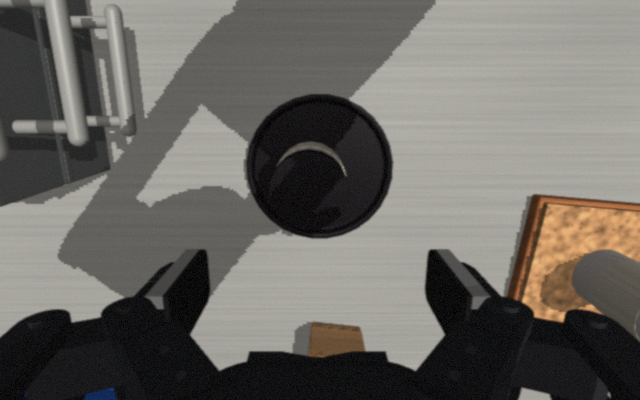

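```bash
python3 - <<'E'
from h import *
z=np.load("pics/w8.npz")
P=np.array([px2w(z,*q,24) for q in [(245.5,166),(392.5,166),(319,93.5),(319,238.5)]]);print(P.round(1),P[:2,1].mean(),P[2:,0].mean())
p=cv2.imread('pics/w8.png');c=p[80:250,230:410].astype(float)*3
cv2.imwrite('pics/w8c.png',cv2.resize(c.clip(0,255).astype('uint8'),None,fx=3.3,fy=3.3,interpolation=2))
E
```

```text
[[ 492.6 -412.9   24. ]
 [ 492.4 -290.6   24. ]
 [ 434.4 -351.9   24. ]
 [ 557.  -351.6   24. ]] -351.7900196318518 495.7197053295964
```

View pics/w8c.png

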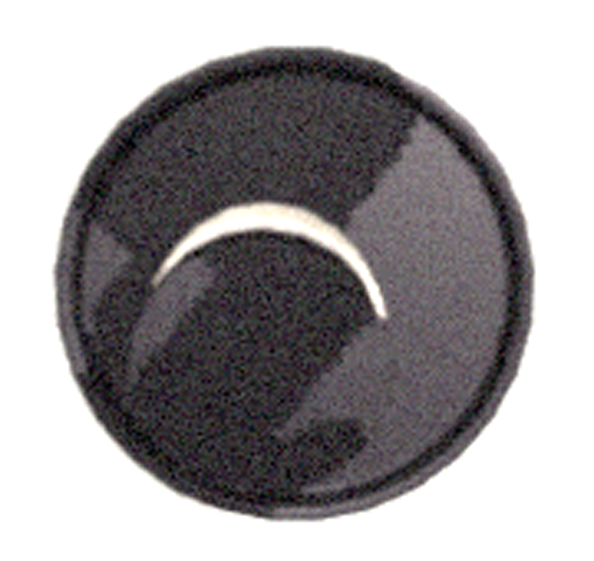

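The crop shows the jar lid off-centre in the dish, toward its lower left. I grasp it.

Emit:
jog_arm([
  [[0,0,0],[0.0015,-0.004,0.02],1],
  [[0,0,0],[0.0015,-0.004,0.05],1],
  [[0,0,0],[0.0015,-0.004,0.08],1],
  [[0,0,0],[0.0015,-0.004,0.11],1],
  [[0,0,0],[0.0015,-0.004,0.13],1],
  [[0,0,0],[0.0015,-0.004,0.138],1],
  [[0,0,0],[0.0015,-0.004,0.14],0.5],
  [[0,0,0],[0.0015,-0.004,0.14],0.1],
  [[0,0,0],[0.0015,-0.004,0.14],-0.2],
  [[0,0,0],[0.0015,-0.004,0.14],-0.6],
  [[0,0,0],[0.0015,-0.004,0.14],-0.6],
  [[0,0,0],[0.0015,-0.004,0.14],-0.6],
], force=40)

```text
time: 20.85
tool_pos: [501.7, -358.1, 55.9]
tcp_rot: [-179.9, 0.1, 180.0]
ft_force: [-0.2, -0.2, 5.9]
finger_gap: 55.0
```

Emit:
jog_arm([
  [[0,0,0],[0,0,-0.005],-0.6],
  [[0,0,0],[0,0,-0.02],-0.6],
  [[0,0,0],[0,0,-0.045],-0.6],
  [[0,0,0],[0,0,-0.075],-0.6],
  [[0,0,0],[0,0,-0.105],-0.6],
  [[0,0,0],[0,0,-0.135],-0.6],
  [[0,0,0],[0,0.006,-0.155],-0.6],
  [[0,0,0],[0,0.02,-0.17],-0.6],
  [[0,0,0],[0,0.045,-0.175],-0.6],
  [[0,0,0],[0,0.08,-0.175],-0.6],
  [[0,0,0],[0,0.115,-0.175],-0.6],
  [[0,0,0],[0,0.15,-0.175],-0.6],
])

```text
time: 22.35
tool_pos: [500.4, -205.3, 229.2]
tcp_rot: [179.9, -0.1, -180.0]
ft_force: [0.3, -0.3, -1.1]
finger_gap: 55.3
```

Emit:
jog_arm([
  [[0,0,0],[-0.008,0.035,0],-0.6],
  [[0,0,0],[-0.02,0.07,0],-0.6],
  [[0,0,0],[-0.035,0.105,0],-0.6],
  [[0,0,0],[-0.05,0.14,0],-0.6],
  [[0,0,0],[-0.065,0.175,0],-0.6],
  [[0,0,0],[-0.08,0.21,0],-0.6],
  [[0,0,0],[-0.095,0.24,0],-0.6],
  [[0,0,0],[-0.106,0.27,0],-0.6],
  [[0,0,0],[-0.114,0.295,0],-0.6],
  [[0,0,0],[-0.118,0.31,0],-0.6],
  [[0,0,0],[-0.1185,0.3155,0.01],-0.6],
  [[0,0,0],[-0.1185,0.3155,0.03],-0.6],
])

```text
time: 23.85
tool_pos: [619.7, 107.8, 199.4]
tcp_rot: [-180.0, 0.1, -180.0]
ft_force: [0.2, 0.0, -2.6]
finger_gap: 55.2
```

```bash
python3 look.py w9
```

```text
23.85 [619.7 107.8 199.4] [-1.7999e+02  7.0000e-02 -1.7999e+02] 55.188923957402345
```

View pics/w9.png

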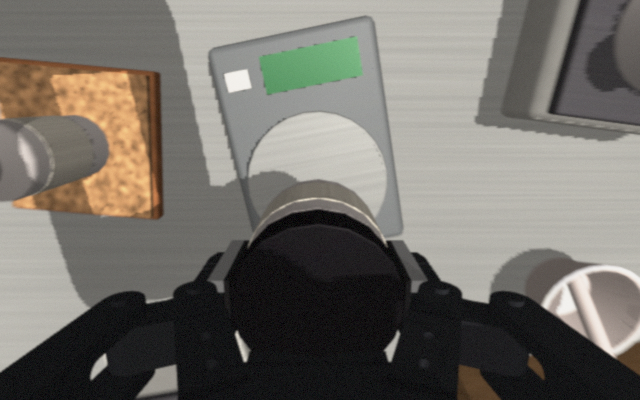

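The jar is upright at (318,290) over the empty pan at (317,180), and the bottle still stands on the board. I lower it.

Emit:
jog_arm([
  [[0,0,0],[0,0,0.025],-0.6],
  [[0,0,0],[0,0,0.05],-0.6],
  [[0,0,0],[0,0,0.07],-0.6],
  [[0,0,0],[0,0,0.085],-0.6],
  [[0,0,0],[0,0,0.096],-0.6],
  [[0,0,0],[0,0,0.102],-0.6],
  [[0,0,0],[0,0,0.105],-0.6],
  [[0,0,0],[0,0,0.107],-0.6],
  [[0,0,0],[0,0,0.108],-0.6],
  [[0,0,0],[0,0,0.108],-0.6],
])

```text
time: 25.15
tool_pos: [619.7, 108.0, 92.1]
tcp_rot: [180.0, 0.0, 180.0]
ft_force: [-0.5, 0.4, -2.2]
finger_gap: 55.4
```

Emit:
jog_arm([
  [[0,0,0],[0,0,0.001],-0.6],
  [[0,0,0],[0,0,0.001],-0.6],
])

```text
time: 25.4
tool_pos: [619.8, 108.0, 91.9]
tcp_rot: [180.0, 0.0, -180.0]
ft_force: [-2.1, -0.5, 5.2]
finger_gap: 55.0
```

Emit:
jog_arm([
  [[0,0,0],[0,0,0],0],
  [[0,0,0],[0,0,0],0.5],
  [[0,0,0],[0,0,0],1],
  [[0,0,0],[0,0,0],1],
  [[0,0,0],[0,0,0],1],
  [[0,0,0],[0,0,-0.01],1],
  [[0,0,0],[0,0,-0.04],1],
  [[0,0,0],[0,0,-0.09],1],
  [[0,0,0],[0,0,-0.14],1],
  [[0,0,0],[0,0,-0.18],1],
  [[0,0,0],[0,0,-0.19],1],
  [[0,0,0],[0,0,-0.19],1],
])

```text
time: 26.9
tool_pos: [619.8, 108.0, 281.5]
tcp_rot: [180.0, 0.1, 180.0]
ft_force: [-0.4, -0.6, -0.3]
finger_gap: 85.7
```

```bash
python3 look.py w10 619,108,50,105,125
```

```text
26.9 [619.8 108.  281.5] [1.7999e+02 8.0000e-02 1.8000e+02] 85.70048864394778
619,108,50,105,125 3509
 mean [617.7 107.5 115.1] mid [618.5 107.4 111.3] ext [55. 56. 12.]
```

View pics/w10.png

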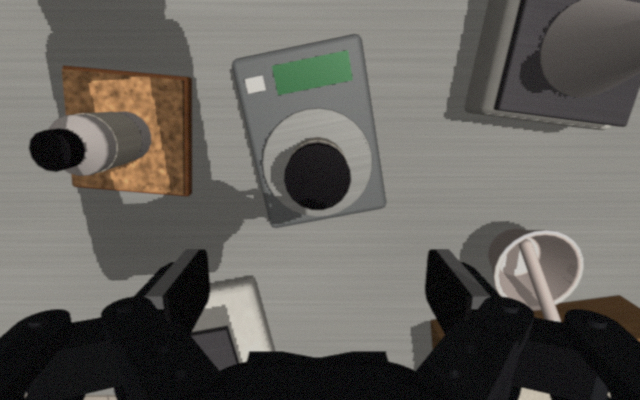

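The jar stands central on the pan at (317,175). Back to the bottle on the board.

Emit:
jog_arm([
  [[0,0,0],[0.004,-0.03,0],1],
  [[0,0,0],[0.01,-0.08,0],1],
  [[0,0,0],[0.017,-0.13,0],1],
  [[0,0,0],[0.023,-0.175,0],1],
  [[0,0,0],[0.0265,-0.2,0],1],
  [[0,0,0],[0.0265,-0.202,0.01],1],
  [[0,0,0],[0.0265,-0.202,0.04],1],
  [[0,0,0],[0.0265,-0.202,0.08],1],
  [[0,0,0],[0.0265,-0.202,0.12],1],
  [[0,0,0],[0.0265,-0.202,0.155],1],
  [[0,0,0],[0.0265,-0.202,0.178],1],
  [[0,0,0],[0.0265,-0.202,0.187],1],
])

```text
time: 28.45
tool_pos: [590.7, -92.4, 89.8]
tcp_rot: [179.9, -0.3, -179.9]
ft_force: [-0.5, -1.0, 1.4]
finger_gap: 85.2
```

Emit:
jog_arm([
  [[0,0,0],[0,0,0],0.5],
  [[0,0,0],[0,0,0],0],
  [[0,0,0],[0,0,0],-0.3],
  [[0,0,0],[0,0,0],-0.6],
  [[0,0,0],[0,0,0],-0.6],
  [[0,0,0],[0,0,0],-0.6],
], force=40)

```text
time: 29.2
tool_pos: [594.1, -94.2, 95.3]
tcp_rot: [-180.0, 0.1, 180.0]
ft_force: [-1.0, 1.9, 6.6]
finger_gap: 50.8
```

Emit:
jog_arm([
  [[0,0,0],[0,0,-0.005],-0.6],
  [[0,0,0],[0,0,-0.02],-0.6],
  [[0,0,0],[0,0,-0.045],-0.6],
  [[0,0,0],[0,0,-0.075],-0.6],
  [[0,0,0],[0.002,-0.005,-0.095],-0.6],
  [[0,0,0],[0.008,-0.02,-0.1],-0.6],
  [[0,0,0],[0.018,-0.048,-0.1],-0.6],
  [[0,0,0],[0.03,-0.08,-0.1],-0.6],
  [[0,0,0],[0.042,-0.112,-0.1],-0.6],
  [[0,0,0],[0.054,-0.144,-0.1],-0.6],
  [[0,0,0],[0.066,-0.176,-0.1],-0.6],
  [[0,0,0],[0.078,-0.208,-0.1],-0.6],
])

```text
time: 30.7
tool_pos: [513.2, -303.6, 192.4]
tcp_rot: [179.9, -0.1, 180.0]
ft_force: [0.4, -1.0, -1.6]
finger_gap: 50.5
```

Emit:
jog_arm([
  [[0,0,0],[0.01,-0.028,0],-0.6],
  [[0,0,0],[0.016,-0.042,0],-0.6],
  [[0,0,0],[0.0185,-0.0483,0],-0.6],
  [[0,0,0],[0.0185,-0.0483,0],-0.6],
  [[0,0,0],[0.0185,-0.0483,0],-0.6],
])

```text
time: 31.32
tool_pos: [496.9, -349.5, 193.7]
tcp_rot: [180.0, 0.0, -179.9]
ft_force: [-0.5, -0.4, -2.0]
finger_gap: 50.5
```

```bash
python3 look.py w11
```

```text
31.325 [ 496.9 -349.5  193.7] [ 179.98    0.   -179.95] 50.467767017211024
```

View pics/w11.png

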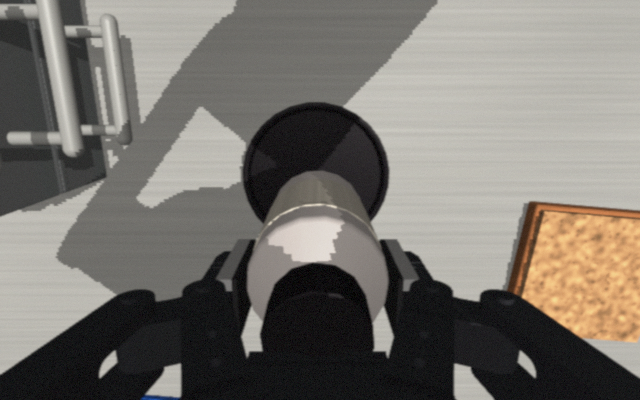

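The bottle is held upright at (318,260), lined up with the empty dish centred at (316,173). The board is empty. I lower it.

Emit:
jog_arm([
  [[0,0,0],[0,0,0.02],-0.6],
  [[0,0,0],[0,0,0.045],-0.6],
  [[0,0,0],[0,0,0.067],-0.6],
  [[0,0,0],[0,0,0.082],-0.6],
  [[0,0,0],[0,0,0.092],-0.6],
  [[0,0,0],[0,0,0.098],-0.6],
  [[0,0,0],[0,0,0.101],-0.6],
  [[0,0,0],[0,0,0.102],-0.6],
  [[0,0,0],[0,0,0.102],-0.6],
])

```text
time: 32.5
tool_pos: [496.8, -350.6, 92.3]
tcp_rot: [-180.0, 0.0, -180.0]
ft_force: [0.2, -0.5, -1.8]
finger_gap: 50.4
```

Emit:
jog_arm([
  [[0,0,0],[0,0,0.001],-0.6],
  [[0,0,0],[0,0,0.001],-0.6],
])

```text
time: 32.75
tool_pos: [496.8, -350.6, 91.3]
tcp_rot: [-180.0, 0.0, -180.0]
ft_force: [0.2, -0.3, 1.0]
finger_gap: 50.6
```

Emit:
jog_arm([
  [[0,0,0],[0,0,0.0005],-0.6],
  [[0,0,0],[0,0,0.0005],-0.6],
])

```text
time: 33.0
tool_pos: [496.9, -350.6, 91.3]
tcp_rot: [-180.0, 0.0, 180.0]
ft_force: [-1.2, 0.7, 5.7]
finger_gap: 50.3
```

Emit:
jog_arm([
  [[0,0,0],[0,0,0],-0.1],
  [[0,0,0],[0,0,0],0.3],
  [[0,0,0],[0,0,0],1],
  [[0,0,0],[0,0,0],1],
  [[0,0,0],[0,0,0],1],
  [[0,0,0],[0,0,-0.01],1],
  [[0,0,0],[0,0,-0.04],1],
  [[0,0,0],[0,0,-0.08],1],
  [[0,0,0],[0,0,-0.12],1],
  [[0,0,0],[0,0,-0.16],1],
  [[0,0,0],[0,0,-0.18],1],
  [[0,0,0],[0,0,-0.18],1],
])

```text
time: 34.5
tool_pos: [497.3, -350.9, 272.2]
tcp_rot: [-179.9, 0.2, -180.0]
ft_force: [-0.4, -0.2, -0.2]
finger_gap: 85.7
```

```bash
python3 look.py w12 496,-350,40,120,142
```

```text
34.5 [ 497.3 -350.9  272.2] [-1.7987e+02  1.5000e-01 -1.8000e+02] 85.74915674104528
496,-350,40,120,142 1390
 mean [ 495.4 -351.1  130.8] mid [ 496.2 -351.1  126.6] ext [31. 31. 13.]
```

View pics/w12.png

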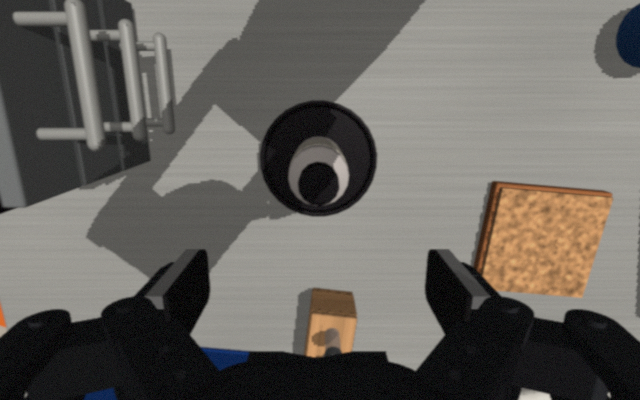

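Emit:
jog_arm([
  [[0,0,0],[0.02,0,-0.02],1],
  [[0,0,0],[0.06,0.02,-0.03],1],
  [[0,0,0],[0.09,0.02,-0.03],1],
  [[0,0,0],[0.1,0.02,-0.03],1],
  [[0,0,0],[0.1,0.02,-0.03],1],
])

```text
time: 35.17
tool_pos: [396.2, -330.2, 298.9]
tcp_rot: [179.9, -0.1, 179.9]
ft_force: [0.1, 0.4, -0.5]
finger_gap: 85.6
```

```bash
python3 - <<'E'
from bench import *
from h import *
i=camera_info("top");p,d=snapshot("top");cv2.imwrite("pics/t13.png",cv2.resize(p[50:260,160:500],None,fx=2.3,fy=2.3,interpolation=2))
p2,_=snapshot("scene");cv2.imwrite("pics/s13.png",p2)
W=cloud(i,d)
for n,c,z0,z1 in [('bottle',(496,-350),122,145),('flask',(514,339),185,215),('jar',(619,109),105,130)]:
    m=(np.hypot(W[...,0]-c[0],W[...,1]-c[1])<50)&(W[...,2]>z0)&(W[...,2]<z1)
    P=W[m];print(n,m.sum(),P.mean(0).round(1),np.ptp(P,0).round())
E
```

```text
bottle 91 [ 497.9 -344.9  130.3] [31. 31. 17.]
flask 113 [515.4 340.5 195.2] [33. 33. 21.]
jar 264 [619.5 112.4 115.4] [55. 53. 22.]
```

View pics/t13.png

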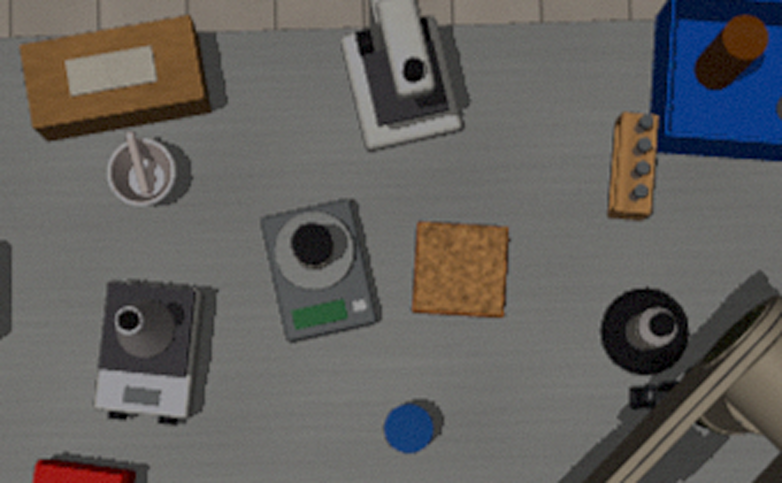

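View pics/s13.png

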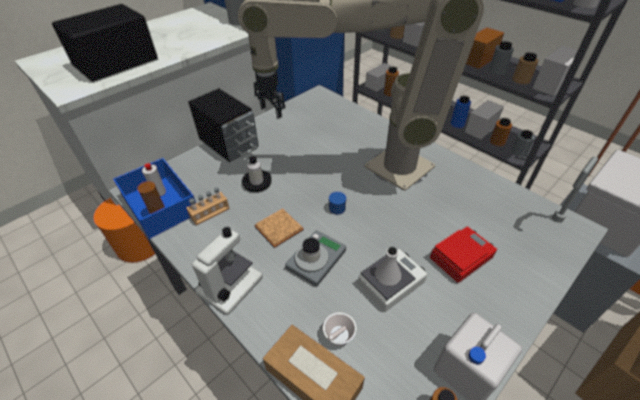

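All three stand upright on their stations. Within each camera they are at most about 3 mm off the middle. The board is empty, the mortar, rack and tin are where they were, and the arm is clear.

```bash
python3 -c "
from bench import *
print(hand_in())"
```

```text
the job is handed in; nothing more can be done
None
```

The job is done and handed in at about 35 s of the 109 s allowed. I moved the bottle to the cork board, the flask to the stirrer plate, the jar to the balance pan, and then the bottle from the board to the spill dish. Each was set down with light contact (about 5–6 N at most) before I let go.

The last pictures from all three cameras show the flask, jar and bottle upright and let go, and the gripper clear of everything. The board is empty, and the mortar, tube rack and tin look to be where they started.

| Container | Station | Offset, top camera | Offset, wrist camera |
|---|---|---|---|
| Flask | stirrer plate | about 2 mm | about 2 mm |
| Jar | balance pan | about 2 mm | about 1 mm |
| Bottle | spill dish | about 3 mm | about 1 mm |

- **Camera disagreement:** the top and wrist cameras differed by up to about 4 mm in y, so I aimed the jar and the bottle between their two readings; the offsets above compare readings within one camera.
- **Finger opening:** the gripper read about 32.5 mm on the flask's 30 mm neck and about 50.5 mm on the 52 mm bottle, but both were carried without slipping.

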